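Hang the nut driver on the free fork of the tool turret

TASK

Turn the tool turret by its upright grab pin until its one empty fork points squarely out through the gap in the wire guard. Then take the stubby nut driver from the black block, slide its bare shank into that fork past the two spring catches, and lower it gently until you feel its handle resting on the fork; only then let go, with no drop and no hard pressing, and leave it hanging there upright. Leave everything else on the bench where it lies.

Things in the scene. Friction and masses are not known exactly. Their poses are not given: they have to be found in the camera images.
- stand: Fixed foot of the turret stand: grey disc 170 mm across with a steel column. Origin: centre of its underside, on the turret's vertical turning axis (all radii are from it). Its -x axis points out through the middle of the guard's gap. The head with the forks is clamped on the column at a height that differs every time and is NOT measured; see bay.
- turret (a joint): Turret angle, rad, counter-clockwise from above, stops at -0.25 and 6.53. At 0 and at 6.283 the empty fork points along the stand's -x; at angle a, along -x turned by a. Turns with 0.18 N m friction, stays where left. Four other forks, +-63 and +-123 degrees from the empty one, hold fixed drivers like the loose one, 48 mm above the forks; hub cap 28 mm across, 14 mm above them.
- bay (a point): Fixed point on the stand's -x axis, 91 mm from the axis, 130 mm above the bench: where the driver's shank axis belongs. The forks are flat, 6 mm thick; their upper faces lie anywhere from 117 to 143 mm above the bench (130 is only the middle): find the height by touch or camera.
- gap (a point): Fixed point in the middle of the guard's gap, 138 mm from the axis, 85 mm high. The guard is a 7 mm wire hoop of 138 mm radius at 85 mm height on wire legs, open 49 degrees to each side. The empty fork's slot: 13 mm wide, radial, open outwards with flared lips ending at 126 mm radius, bottom at 83.5 mm. Two sprung catch pins at 99 mm leave 8 mm between them; the 10 mm shank passes with 3 to 8 N.
- pin_park (a point): Fixed point on the stand's +x axis, 70 mm from the axis, 172 mm high: where the grab pin ends when the empty fork points out of the gap. The grab pin is an upright steel pin, 14 mm diameter, on the turret at 70 mm radius exactly opposite the empty fork; it reaches 60 mm above the forks' upper faces. Pinch it from above and lead it in an arc about the axis.
- driver: The loose stubby nut driver, standing upright in the block. Origin: centre of the socket's lower end, z up along the driver. From the bottom: socket 17 mm diameter up to 22 mm; bare shank 10 mm diameter from 22 to 66 mm; black flange 34 mm diameter from 66 to 70 mm (its underside rests on the fork); grey round handle 30 mm diameter from 70 to 114 mm, its top. About 0.13 kg.
- driver_neck (a point): Point on the driver's axis at the underside of the flange, 66 mm above the driver's origin.
- block: Fixed black block 70 x 110 mm, 30 mm high, origin at the centre of its underside. The driver stands in its middle hole, 19 mm wide and 22 mm deep (hole floor 8 mm above the bench), and is lifted straight out.
- contactor: Bystander, leave alone: grey and black switch block, 75 x 45 x 78 mm. Origin: centre of its underside.
- tape: Bystander, leave alone: white tape roll lying flat, 90 mm across, 19 mm high. Origin: centre of its underside.
- screwdriver: Bystander, leave alone: screwdriver 200 mm long, lying. Origin: centre of its underside.
- wrench: Bystander, leave alone: open wrench 170 mm long, lying. Origin: centre of its underside.
- rail_piece: Bystander, leave alone: cut piece of steel mounting rail, 160 x 27 x 8 mm. Origin: centre of its underside.
- can: Bystander, leave alone: spray can, 52 mm across, 120 mm tall. Origin: centre of its underside.

How it is judged:
On the way, in this order (a step that is already met when the one before it is completed fails the run):
1. the empty fork points out of the guard's gap (within 0.08 rad) and the turret stands still, the driver not yet touching it ((value of joint turret between -0.08 and 0.08 rad or value of joint turret between 6.2032 and 6.3632 rad) and velocity of joint turret between -0.05 and 0.05 rad/s and contact force between driver and stand below 0.05 N), for 0.2 s.
2. the driver's shank is home in the fork behind the catches and the driver bears on the fork while still held in the gripper (horizontal distance between driver_neck and bay below 0.0105 m and height (world z) of driver_neck between 0.114 and 0.146 m and angle between driver's own z axis and vertical below 0.1 rad and (value of joint turret between -0.08 and 0.08 rad or value of joint turret between 6.2032 and 6.3632 rad) and contact force between driver and stand above 0.5 N and contact force between the fingers and driver above 0.5 N), for 0.2 s.
At the end, for the whole second after the job is handed in: The driver hangs upright (0.1 rad) and still in the empty fork, borne by it: neck within 10.5 mm sideways of the bay point (behind the catches), 114 to 146 mm above the bench; the fork still points out of the gap within 0.08 rad (horizontal distance between driver_neck and bay below 0.0105 m and height (world z) of driver_neck between 0.114 and 0.146 m and angle between driver's own z axis and vertical below 0.1 rad and (value of joint turret between -0.08 and 0.08 rad or value of joint turret between 6.2032 and 6.3632 rad) and contact force between driver and stand above 0.5 N and linear speed of driver below 0.02 m/s); the robot touches nothing.
It fails at once if the driver is pressed against the turret stand with more than 20 N (contact force between driver and stand above 20 N).
It fails at once if the driver is dropped (moving faster than 0.2 m/s out of the fingers) (linear speed of driver above 0.2 m/s and contact force between the fingers and driver below 0.05 N).
It fails at once if a bystander is moved by more than 20 mm (distance of any of contactor, tape, screwdriver, wrench, rail_piece, can from where it was at the start of the episode above 0.02 m).
It also fails if it takes over 72 s, if anything falls off the work surface, if the arm or the gripper's body presses on something with over 40 N, if the wrist force passes 120 N, or if a joint passes its speed limit or range.

ROBOT

A 7-joint arm with a two-finger parallel gripper is mounted at the origin on the work surface. World frame = base frame: x ahead of the robot, y to its left, z up, the work surface at z = 0. Lengths are in m, angles in rad, forces in N, time in s.
With the tool pointing down it reaches from about 0.4 to 0.85 m from the base axis. Payload 6.9 kg.
Tool frame: the origin (TCP) lies midway between the tips of the shut fingers; the grasp point (between the pads) lies behind it (ctrl.pinch_z is the z of the grasp point in the tool frame, in m); z points along the fingers, y is the direction in which the jaws open and shut (so a half turn about z gives the same grasp; the last joint's range is limited). The gripper opens to 85 mm and grips with 20 to 120 N. Pads are 22 mm wide; open, the fingers measure 114 mm over their backs; the gripper's body (76 mm by 85 mm) begins 54 mm behind the grasp point. The pads swing forward as they close: fully open they stand 13 mm farther back than shut.
Start: joints at [1.442, 0.507, -0.238, 1.5, 0.126, 1.149, -0.155], TCP at [0.145, -0.608, 0.231] pointing down, gripper open.
Joint ranges: [-3.08, 3.08], [-0.24, 2.05], [-1.43, 1.35], [0, 2.5], [-1.52, 4.66], [0.17, 1.96], [-2.89, 2.89]. Speed limits (rad/s): [2.39, 2.39, 3.14, 3.14, 3.14, 3.14, 3.14].

INTERFACE

Orientations are given as a unit quaternion [w, x, y, z].
In Python, from station import ctrl, get_state, vision, ticket, models gives the robot as it stands. Calls block until the motion is done:
- ctrl.movep(position, orientation): joint-space move of the TCP to a pose.
- ctrl.movel(position, frame=None, max_speed=0.15): straight line of the TCP; frame=None keeps the orientation; max_speed is the mean speed in m/s.
- ctrl.set_joints(angles): joint-space move.
- ctrl.ungrasp() and ctrl.close_gripper(force=None): open the fingers fully, or close them until they stop; force is the grip in N (None keeps the last).
- ctrl.pause(seconds).
- ctrl.ik(position, orientation): joint angles nearest the present ones, or None.
- get_state(): the state.
- vision.grab_frame(name): name is "scene" or "top"; returns (picture, depth): 384x512x3 uint8, blue, green, red; 384x512 float32, m along the optical axis (not along the pixel's ray), 0 where there is no reading.
- vision.camera_info(name): a dict with "mtx" (3x3 intrinsics, pixels), "dist_coeffs" ([k1, k2, p1, p2, k3] as OpenCV has them; the pictures are not rectified), "R" (3x3) and "t" (3): a world point X has camera coordinates R X + t. Camera axes: x right, y down, z forward; pixel columns grow to the right and rows downward; lengths in m; the calibration is good to about 2 mm. A picture is of the moment at which its call begins. camera_info takes no time and is no camera call.
A pose or a line that the arm cannot do raises ctrl.Unreachable and nothing moves.
- ticket.close_job(): hands the job in, once; it reports no verdict.
Trained networks look in the newest picture that a camera, given by its name, has taken for a name from the list of things; names that differ only in an ending like _2 or _b are one class to them, and where a whole thing is asked for, a point or a joint stands for the part that bears it (a point fixed in the world has none). Each returns a list of dicts, best first, with "p" (0 to 1); they miss things now and then, are a little off and sometimes report something else, mostly with a low value. They report only what shows in the picture. A call takes as long as a camera call.
- models.recognise(camera, target): "point" ([column, row] in pixels, amid what is visible of it).
- models.masks_of(camera, target): "mask" (384x512 bool, what is visible of it) and "point" ([column, row] in pixels, amid what is visible of it).
The state is a dict: "time": time; "qpos": joint angles; "qd": joint speeds; "tau": joint torques, N m; "tcp_pos": TCP position; "eef_rot": TCP orientation; "contact_force": force on the tool from outside, world axes, zero at the start; "wrist_torque": the same for the moment, N m; "width": finger opening in m.
Only numpy, scipy, OpenCV 4.12 (cv2) and the standard library are available. Lean on these libraries where they do the work, as an engineer would, in place of code of your own. Each camera call takes 0.05 s, during which the arm holds its last target.

## Working session

There is one attempt and no reset: what is moved stays moved. The work goes in short steps, each a Python script; the robot and the scene stay as the last script left them, time stands still between calls to the robot, and variables do not carry over. Pictures are saved under pics/ and viewed, and the job is handed in when it is done.

```bash
ls; mkdir -p pics
python3 - <<'E'
from station import ctrl,get_state,vision
import cv2
for n in("scene","top"):
    im,d=vision.grab_frame(n); cv2.imwrite(f"pics/{n}0.png",im)
    c=vision.camera_info(n); print(n,c["mtx"],c["dist_coeffs"],-c["R"].T@c["t"],c["R"])
print(get_state(),ctrl.pinch_z)
E
```

```text
pics
scene [[376.25879151   0.         259.50763782]
 [  0.         376.25879151 190.91271551]
 [  0.           0.           1.        ]] [-0.10645314  0.          0.          0.          0.        ] [ 1.09320898 -0.75207127  0.68990919] [[ 0.80171871  0.59738288 -0.01951422]
 [ 0.29154542 -0.41935328 -0.8597349 ]
 [-0.52177426  0.68357627 -0.51036762]]
top [[457.90936929   0.         254.97892022]
 [  0.         457.90936929 189.54229999]
 [  0.           0.           1.        ]] [-0.19009841  0.          0.          0.          0.        ] [ 0.49643782 -0.0223172   1.36763951] [[ 0.01329701 -0.99975038 -0.01795471]
 [-0.99933179 -0.01267576 -0.03428265]
 [ 0.0340465   0.01839857 -0.99925088]]
{'time': 0.1, 'qpos': array([ 1.4414573 ,  0.50822524, -0.23750753,  1.50104748,  0.12572741,
        1.1489193 , -0.1547903 ]), 'qd': array([ 0.00031649, -0.0015343 , -0.00116052, -0.00374568,  0.00155423,
       -0.00111927,  0.00055799]), 'tau': array([-4.98507317e-03, -6.21829104e+01, -2.19462655e+00, -2.50204414e+01,
        1.24895771e-02,  7.84068805e-03,  8.45532753e-06]), 'tcp_pos': array([ 0.14522725, -0.60741704,  0.23052846]), 'eef_rot': array([-7.94194727e-04,  9.93113139e-01,  1.17156496e-01, -1.30372733e-04]), 'contact_force': array([ 0.12562916, -0.53038008, -0.5274298 ]), 'wrist_torque': array([ 0.03761176,  0.04230171, -0.01630276]), 'width': 0.08515853033143893} -0.0187
```

View pics/scene0.png

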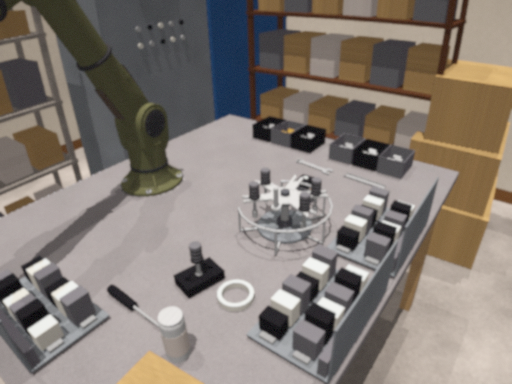

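View pics/top0.png

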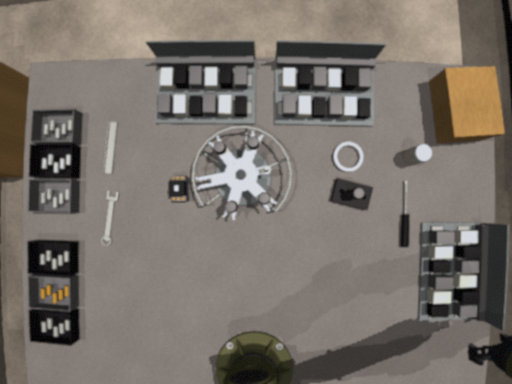

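Run:
```python
import cv2
im=cv2.imread("pics/top0.png"); cv2.imwrite("pics/topz.png",cv2.resize(im[110:235,160:310],None,fx=5,fy=4.8,interpolation=cv2.INTER_CUBIC))
cv2.imwrite("pics/topb.png",cv2.resize(im[130:220,320:440],None,fx=5,fy=5,interpolation=cv2.INTER_CUBIC))
im=cv2.imread("pics/scene0.png"); cv2.imwrite("pics/scz.png",cv2.resize(im[155:260,220:350],None,fx=5.5,fy=5.5,interpolation=cv2.INTER_CUBIC))
```

```text
(no output)
```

View pics/topz.png

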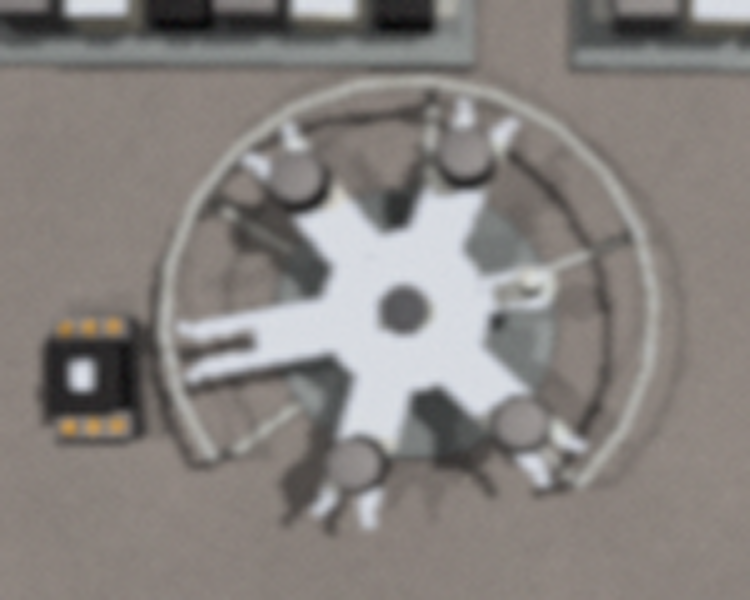

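View pics/scz.png

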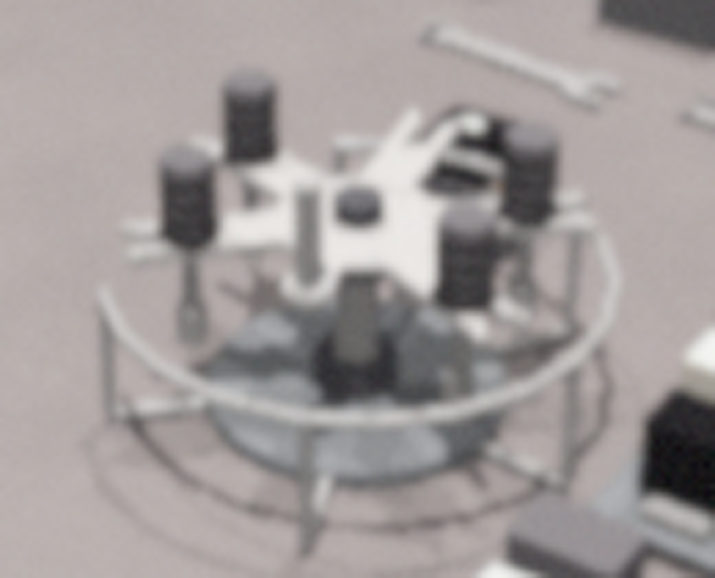

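View pics/topb.png

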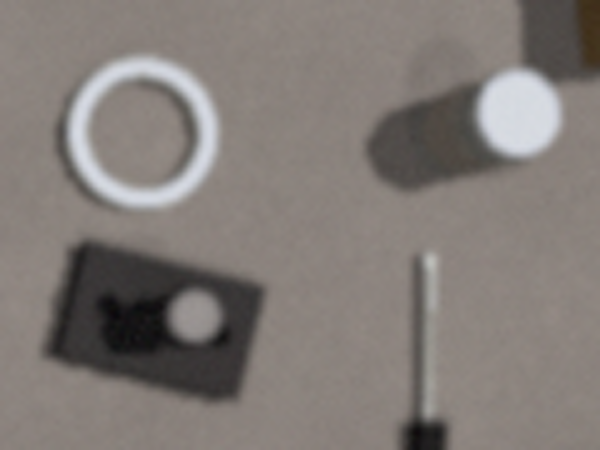

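```bash
cat > h.py <<'E'
import numpy as np,cv2
from station import vision
def ray(n,px):
    c=vision.camera_info(n); K=np.array(c["mtx"]);D=np.array(c["dist_coeffs"])
    u=cv2.undistortPoints(np.array(px,float).reshape(-1,1,2),K,D).reshape(-1,2)
    r=np.c_[u,np.ones(len(u))]@np.array(c["R"]); o=-np.array(c["R"]).T@np.array(c["t"])
    return o,r
def at_z(n,px,z):
    o,r=ray(n,px); return o+r*((z-o[2])/r[:,2])[:,None]
def at_d(n,px,d):
    o,r=ray(n,px); return o+r*np.array(d)[:,None]
def proj(n,X):
    c=vision.camera_info(n)
    return cv2.projectPoints(np.array(X,float).reshape(-1,1,3),cv2.Rodrigues(np.array(c["R"]))[0],np.array(c["t"]),np.array(c["mtx"]),np.array(c["dist_coeffs"]))[0].reshape(-1,2)
E
python3 - <<'E'
from h import *
from scipy.optimize import least_squares
Z=lambda P:np.array(P,float)/[5,4.8]+[160,110]-[.4,.4]
h=at_z("top",Z([(163,320),(200,175),(300,95),(395,78),(490,92),(590,165),(645,250),(655,330),(625,430)]),.085)[:,:2]
f=least_squares(lambda p:np.linalg.norm(h-p,axis=1)-.138,h.mean(0)); c=f.x; print("hoop c",c,f.fun*1e3)
e=at_z("top",Z([(208,460),(580,484)]),.085)[:,:2]-c
a=np.arctan2(e[:,1],e[:,0]); print("end ang",np.degrees(a),np.linalg.norm(e,axis=1)); 
an=np.degrees(a)%360; print("gap dir",an.mean(),"half",(an[0]-an[1])/2)
im,d=vision.grab_frame("top")
np.save("d.npy",d)
# fork surface depth
for p in [(300,315),(350,235),(450,230),(370,390),(460,320),(405,310),(290,175),(465,150),(520,420),(355,462)]:
    q=Z([p])[0].round().astype(int); w=d[q[1]-1:q[1]+2,q[0]-1:q[0]+2]
    print(p,at_d("top",[q],[np.median(w)])[0].round(4))
for z in(.117,.13,.143):
    hub=at_z("top",Z([(405,310)]),z+.014)[0]; print(z,"hub",hub, "pin",at_z("top",Z([(540,284)]),z+.06)[0])
    s=at_z("top",Z([(405,308),(250,341),(190,328),(198,378),(185,357)]),z)[:,:2]; print(np.degrees(np.arctan2(*(s[1:]-c)[:,::-1].T)),np.linalg.norm(s-c,axis=1))
q=np.array([355,150])*0
B=lambda P:np.array(P,float)/5+[320,130]-.4
print("driver top",at_z("top",B([(195,317)]),.122), at_z("top",B([(82,240),(266,288),(238,402),(50,356)]),.03))
E
```

```text
hoop c [0.58252419 0.04193573] [-0.67803903  3.74271805  3.08536192 -0.41367956 -0.6493806  -3.53502049
  1.13408057  2.48535581  3.54536386]
end ang [ 128.96198843 -135.29258986] [0.14160344 0.14091509]
gap dir 176.83469928407877 half -47.87271085535906
(300, 315) [0.5776 0.0971 0.1186]
(350, 235) [0.622  0.0703 0.1183]
(450, 230) [0.6253 0.0155 0.1178]
(370, 390) [0.5343 0.058  0.1176]
(460, 320) [0.576  0.0094 0.1172]
(405, 310) [0.5801 0.0388 0.1326]
(290, 175) [0.6514 0.0992 0.1659]
(465, 150) [0.6656 0.0067 0.1661]
(520, 420) [ 0.5181 -0.0241  0.1653]
(355, 462) [0.4933 0.0622 0.1662]
0.117 hub [0.57969731 0.03995249 0.131     ] pin [ 0.59159672 -0.03257088  0.177     ]
[103.83346497  96.59529799 110.60728917 104.18210998] [0.00146273 0.08618839 0.11780808 0.1197327  0.12324929]
0.13 hub [0.57882206 0.03929789 0.144     ] pin [ 0.59055773 -0.03245893  0.19      ]
[104.52792325  97.07214569 111.12732616 104.66822357] [0.00251421 0.08486417 0.11602683 0.11818278 0.12154424]
0.143 hub [0.5779468  0.03864329 0.157     ] pin [ 0.58951874 -0.03234697  0.203     ]
[105.24428867  97.56382755 111.66113922 105.16813268] [0.00359645 0.0835528  0.11425386 0.11664286 0.11984818]
driver top [[ 0.53300703 -0.28321359  0.122     ]] [[ 0.58009524 -0.23501685  0.03      ]
 [ 0.55332992 -0.34500374  0.03      ]
 [ 0.48599544 -0.32861068  0.03      ]
 [ 0.51181051 -0.21660588  0.03      ]]
```

Run:
```python
from h import *
from scipy.optimize import least_squares
ds=[vision.grab_frame("top")[1] for _ in range(5)]
d=np.median(ds,0)
v,u=np.mgrid[0:384,0:512]; 
X=at_d("top",np.c_[u.ravel(),v.ravel()],d.ravel()); 
m=(np.hypot(X[:,0]-.582,X[:,1]-.041)<.16)&(d.ravel()>0)
P=X[m];UV=np.c_[u.ravel(),v.ravel()][m]
np.save("cloud.npy",P)
t=(P[:,2]>.155)&(P[:,2]<.176)
L=np.zeros((384,512),np.uint8);L[UV[t][:,1],UV[t][:,0]]=1
n,lab,st,ce=cv2.connectedComponentsWithStats(L)
T=[]
for i in range(1,n):
    s=[tuple(x) for x in np.argwhere(lab==i)[:,::-1]]
    q=at_z("top",[ce[i]],.166)[0]; print(st[i][4],ce[i],q.round(4)); 
    if st[i][4]>15:T.append(q[:2])
T=np.array(T)
rel=np.radians([63,123,-123,-63])
def fun(p):
    M=np.array([[p[0]+.091*np.cos(p[2]+a),p[1]+.091*np.sin(p[2]+a)] for a in rel])
    D=np.linalg.norm(M[:,None]-T[None],axis=2); j=D.argmin(1); return (M-T[j]).ravel()
f=least_squares(fun,[.58,.041,np.radians(104)]);print("axis",f.x[:2],"fork dir deg",np.degrees(f.x[2]),(f.fun*1e3).round(1)); c=f.x[:2]
hb=(P[:,2]>.126)&(P[:,2]<.14)&(np.hypot(*(P[:,:2]-c).T)<.03);print("hub",P[hb].mean(0),hb.sum())
pn=(P[:,2]>.17);print("pin",P[pn].round(3),UV[pn])
fz=(P[:,2]>.112)&(P[:,2]<.124)&(np.hypot(*(P[:,:2]-c).T)<.06);print("fork z",np.median(P[fz][:,2]))
# hoop
r=np.hypot(*(P[:,:2]-c).T); h=(P[:,2]>.07)&(P[:,2]<.1)&(r>.125)&(r<.152)
Q=at_z("top",UV[h],.0885)[:,:2]
g=least_squares(lambda p:np.linalg.norm(Q-p,axis=1)-.138,c,loss="soft_l1",f_scale=.002);print("hoop c",g.x,h.sum(),"z",np.median(P[h][:,2]))
for cc in(c,g.x):
    a=np.sort(np.degrees(np.arctan2(*(Q-cc).T[::-1]))%360); k=np.diff(a);i=k.argmax();print("gap",a[i],a[i+1],(a[i]+a[i+1])/2,k[i]/2)
# fixed foot disc
fd=(P[:,2]>.005)&(P[:,2]<.03)&(r<.1);print("foot z",np.median(P[fd][:,2]),fd.sum())
```

```text
103 [252.06796117 141.32038835] [0.6647 0.0092 0.166 ]
101 [219.10891089 146.17821782] [0.651  0.0963 0.166 ]
5 [263.6 168.6] [ 0.5928 -0.0221  0.166 ]
1 [266. 170.] [ 0.5892 -0.0285  0.166 ]
101 [263.31683168 197.74257426] [ 0.5161 -0.0224  0.166 ]
89 [230.33707865 206.13483146] [0.4929 0.064  0.166 ]
axis [0.58034984 0.0408053 ] fork dir deg 101.81947466353535 [-0.4  0.7 -0.3 -1.   0.5 -1.3  0.3  1.6]
hub [0.58070067 0.04233339 0.13146319] 82
pin [[ 0.601 -0.026  0.179]
 [ 0.601 -0.028  0.176]
 [ 0.599 -0.023  0.179]
 [ 0.599 -0.026  0.177]
 [ 0.599 -0.028  0.177]
 [ 0.599 -0.031  0.178]
 [ 0.596 -0.021  0.177]
 [ 0.596 -0.023  0.175]
 [ 0.596 -0.026  0.177]
 [ 0.596 -0.028  0.178]
 [ 0.596 -0.031  0.176]
 [ 0.594 -0.021  0.176]
 [ 0.593 -0.023  0.178]
 [ 0.594 -0.026  0.177]
 [ 0.593 -0.028  0.18 ]
 [ 0.593 -0.031  0.18 ]
 [ 0.591 -0.023  0.175]
 [ 0.591 -0.026  0.177]
 [ 0.591 -0.028  0.178]
 [ 0.591 -0.031  0.178]
 [ 0.588 -0.026  0.176]
 [ 0.588 -0.028  0.175]] [[265 165]
 [266 165]
 [264 166]
 [265 166]
 [266 166]
 [267 166]
 [263 167]
 [264 167]
 [265 167]
 [266 167]
 [267 167]
 [263 168]
 [264 168]
 [265 168]
 [266 168]
 [267 168]
 [264 169]
 [265 169]
 [266 169]
 [267 169]
 [265 170]
 [266 170]]
fork z 0.11755012808278753
hoop c [0.57961549 0.04088366] 573 z 0.0881874652571184
gap 128.99337399641163 223.1857128399338 176.08954341817272 47.09616942176109
gap 128.77282724854481 223.421361620539 176.0970944345419 47.32426718599709
foot z 0.01206946377414142 921
```

```bash
cat >> h.py <<'E'
from scipy.spatial.transform import Rotation as Ro
AX=np.array([.5802,.0410]); GAP=np.radians(176.1); FORK=np.radians(101.8); FZ=.1178
def quat(th):
    "tool down, jaw (y) axis along angle th"
    y=np.array([np.cos(th),np.sin(th),0]);z=np.array([0,0,-1.]);x=np.cross(y,z)
    q=Ro.from_matrix(np.c_[x,y,z]).as_quat(); return np.roll(q,1)
def pinpos(fd,z): return np.array([AX[0]-.07*np.cos(fd),AX[1]-.07*np.sin(fd),z])
E
python3 - <<'E'
from h import *
from station import ctrl
for off in(0,np.pi):
  for k in np.linspace(FORK,GAP,4):
    q=ctrl.ik(pinpos(k,.15),quat(k+off)); print(off,np.degrees(k),None if q is None else np.round(q,2))
  for p in [(.5325,-.2825,.1),(AX+.17*np.array([np.cos(GAP),np.sin(GAP)])).tolist()+[.16],(AX+.091*np.array([np.cos(GAP),np.sin(GAP)])).tolist()+[.16]]:
   q=ctrl.ik(np.array(p),quat(GAP+np.pi/2+off)); print(np.round(p,3),None if q is None else np.round(q,2))
E
```

```text
0 101.8 [ 0.6   0.72 -1.04  1.69  0.68  1.14  1.14]
0 126.56666666666666 [ 0.62  0.84 -1.23  1.61  0.82  1.29  1.46]
0 151.33333333333331 [ 0.56  0.87 -1.23  1.56  0.83  1.32  1.87]
0 176.1 [ 0.51  0.88 -1.23  1.53  0.84  1.33  2.27]
[ 0.532 -0.282  0.1  ] [ 0.6   0.6  -0.24  1.73  0.18  0.83 -1.36]
[0.411 0.053 0.16 ] [ 0.4   0.34 -0.77  2.12  0.33  0.8  -2.21]
[0.489 0.047 0.16 ] [ 0.32  0.44 -0.67  1.94  0.35  0.88 -2.16]
3.141592653589793 101.8 [ 0.32  0.57 -0.51  1.69  0.32  0.97 -1.67]
3.141592653589793 126.56666666666666 [ 0.33  0.62 -0.59  1.62  0.39  1.02 -1.3 ]
3.141592653589793 151.33333333333331 [ 0.34  0.67 -0.68  1.56  0.46  1.08 -0.96]
3.141592653589793 176.1 [ 0.34  0.71 -0.79  1.53  0.54  1.12 -0.63]
[ 0.532 -0.282  0.1  ] [ 0.97  0.74 -0.9   1.72  0.67  1.02  1.32]
[0.411 0.053 0.16 ] [ 0.73  0.59 -1.4   2.12  0.69  1.03  0.46]
[0.489 0.047 0.16 ] [ 0.6   0.6  -1.17  1.94  0.64  1.04  0.64]
```

Run:
```python
from h import *
from station import ctrl,get_state
s=get_state();p=s["tcp_pos"].copy();
ctrl.movel([p[0],p[1],.30],max_speed=.2)
ctrl.movep(pinpos(FORK,.26),quat(FORK+np.pi))
s=get_state();print(s["time"],s["tcp_pos"],s["qpos"].round(2),s["contact_force"])
im,d=vision.grab_frame("scene");cv2.imwrite("pics/s1.png",cv2.resize(im[120:280,180:380],None,fx=4,fy=3.7))
im,d=vision.grab_frame("top");cv2.imwrite("pics/t1.png",cv2.resize(im[110:235,160:310],None,fx=5,fy=4.8))
```

```text
3.4917 [ 0.59454136 -0.02875094  0.25989057] [ 0.45  0.5  -0.72  1.53  0.34  1.24 -1.69] [ 0.27575172 -0.41226202 -0.79454968]
```

View pics/s1.png

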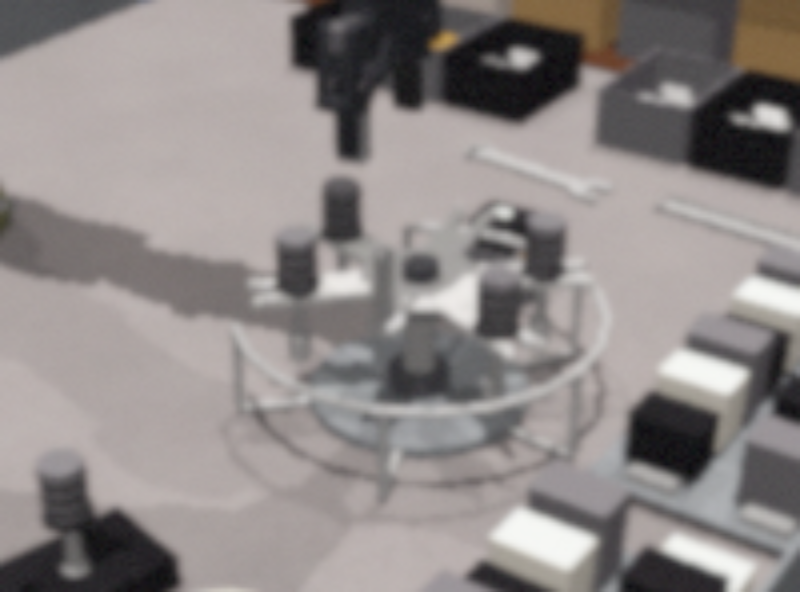

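The gripper (about (370,80)) is straddling radially above the pin (385,270), with clearance to the hub cap and the drivers. I'll descend and pinch.

Run:
```python
from h import *
from station import ctrl,get_state
ctrl.movel(pinpos(FORK,.152),max_speed=.1)
s=get_state();print(s["time"],s["tcp_pos"],s["contact_force"])
ctrl.close_gripper(30)
s=get_state();print(s["time"],s["tcp_pos"],s["width"],s["contact_force"],s["wrist_torque"])
```

```text
4.825 [ 0.59493118 -0.02735236  0.15265567] [0.0114331  0.55050003 0.11335404]
5.475 [ 0.59427094 -0.02604609  0.15210519] 0.012656173307746871 [-2.1030018   4.48970691  1.3752983 ] [0.97229791 0.31762594 0.01722525]
```

Run:
```python
from h import *
from station import ctrl,get_state
for k in np.linspace(FORK,GAP,10)[1:]:
    ctrl.movel(pinpos(k,.152),quat(k+np.pi),max_speed=.06)
    s=get_state();p=s["tcp_pos"];v=AX-p[:2];print(round(s["time"],2),"cmd",np.degrees(k).round(1),"act",np.degrees(np.arctan2(v[1],v[0])).round(1),np.hypot(*v).round(4),s["contact_force"].round(1),s["width"].round(4))
```

```text
Traceback (most recent call last):
AttributeError: 'float' object has no attribute 'round'
```

Run:
```python
from h import *
from station import ctrl,get_state
for k in np.linspace(FORK,GAP,10)[2:]:
    ctrl.movel(pinpos(k,.152),quat(k+np.pi),max_speed=.06)
    s=get_state();p=s["tcp_pos"];v=AX-p[:2];print(s["time"],"cmd",np.degrees(k),"act",np.degrees(np.arctan2(v[1],v[0])),np.hypot(*v),s["contact_force"],s["width"])
```

```text
6.1083 cmd 118.31111111111112 act 119.13377361876144 0.06862969324421851 [-1.48586828  5.34866081  1.14697556] 0.012637302804243399
6.425 cmd 126.56666666666666 act 127.4164206571252 0.06867292101580608 [-0.77634749  5.83660429  1.53081584] 0.012928013827635853
6.7417 cmd 134.82222222222222 act 135.63112731730646 0.06880385053389337 [-2.6187018   5.42822403  1.62115304] 0.013031027948240138
7.0583 cmd 143.07777777777778 act 143.347787728921 0.06895050651173376 [-4.58910064  3.92832783  1.64058759] 0.012955485769978518
7.375 cmd 151.33333333333331 act 151.48877387301513 0.06914857265038343 [-4.09210668  4.18112167  2.50205874] 0.012614611807416017
7.6917 cmd 159.58888888888887 act 159.6438411399621 0.06933866324383649 [-5.17089133  3.77770565  3.52143161] 0.0126953466536622
8.0083 cmd 167.84444444444443 act 167.7789134418853 0.06952722783702224 [-4.84456419  3.01025499  4.45092803] 0.012774381419684169
8.325 cmd 176.1 act 175.93157361437994 0.06976163458300483 [-4.56178537  3.00067784  3.15887055] 0.013173321319258718
```

```bash
cat > meas.py <<'E'
from h import *
from scipy.optimize import least_squares
def meas(n=4):
    d=np.median([vision.grab_frame("top")[1] for _ in range(n)],0)
    v,u=np.mgrid[0:384,0:512];UV=np.c_[u.ravel(),v.ravel()]
    X=at_d("top",UV,d.ravel()); m=(np.hypot(X[:,0]-.58,X[:,1]-.041)<.16)&(d.ravel()>0);P=X[m];UV=UV[m]
    t=(P[:,2]>.155)&(P[:,2]<.176);L=np.zeros((384,512),np.uint8);L[UV[t][:,1],UV[t][:,0]]=1
    n,lab,st,ce=cv2.connectedComponentsWithStats(L)
    T=np.array([at_z("top",[ce[i]],.166)[0][:2] for i in range(1,n) if 60<st[i][4]<140]);print(T.round(4),[st[i][4] for i in range(1,n)])
    rel=np.radians([63,123,-123,-63])
    def fun(p):
        M=np.array([[p[0]+.091*np.cos(p[2]+a),p[1]+.091*np.sin(p[2]+a)] for a in rel])
        D=np.linalg.norm(M[:,None]-T[None],axis=2);return D.min(0)
    f=least_squares(fun,[.58,.041,GAP]);print("axis",f.x[:2],"fork",np.degrees(f.x[2]),f.fun*1e3)
    return f.x
E
python3 - <<'E'
from meas import *
from station import ctrl,get_state
ctrl.pause(.2);ctrl.ungrasp()
p=get_state()["tcp_pos"]; ctrl.movel([p[0],p[1],.26],max_speed=.15)
ctrl.movep([.45,-.26,.28],quat(GAP+np.pi/2))
s=get_state();print(s["time"],s["qpos"],s["contact_force"])
meas()
im,d=vision.grab_frame("top");cv2.imwrite("pics/t2.png",cv2.resize(im[110:235,160:310],None,fx=5,fy=4.8))
E
```

```text
11.4333 [ 1.02281913  0.37138429 -0.78608247  1.68697602  0.27828454  1.1991952
 -1.46688937] [-0.12936686  0.46286451  0.12652861]
[[ 0.6369  0.1097]
 [ 0.6223 -0.0386]
 [ 0.5472  0.1233]
 [ 0.5315 -0.0346]] [np.int32(1), np.int32(103), np.int32(4), np.int32(104), np.int32(103), np.int32(98)]
axis [0.5803671  0.04036693] fork 174.35728222290072 [1.74125144 1.82388583 1.79677321 1.70623986]
```

View pics/t2.png

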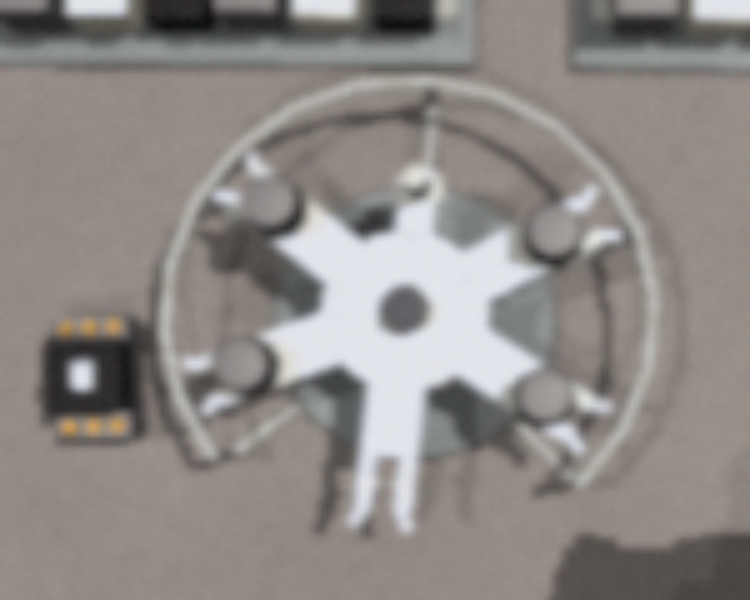

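Run:
```python
from meas import *
from station import ctrl,get_state
Z=lambda P:np.array(P,float)/[5,4.8]+[160,110]-[.4,.4]
print(at_z("top",Z([(383,525),(387,458),(383,500),(405,310)]),.1178)); print(at_z("top",Z([(405,310)]),.132))
d=np.median([vision.grab_frame("top")[1] for _ in range(3)],0)
v,u=np.mgrid[0:384,0:512];UV=np.c_[u.ravel(),v.ravel()];X=at_d("top",UV,d.ravel())
m=(np.hypot(X[:,0]-.533,X[:,1]+.283)<.04)&(X[:,2]>.11)&(X[:,2]<.13);print(m.sum(),UV[m].mean(0),at_z("top",[UV[m].mean(0)],.122),np.median(X[m][:,2]))
b=(np.hypot(X[:,0]-.533,X[:,1]+.283)<.08)&(X[:,2]>.024)&(X[:,2]<.036);r=cv2.minAreaRect(X[b][:,:2].astype(np.float32)*1000);print(r)
im,_=vision.grab_frame("top");cv2.imwrite("pics/t3.png",cv2.resize(im[130:220,320:440],None,fx=5,fy=5))
```

```text
[[0.45796553 0.05090601 0.1178    ]
 [0.49610773 0.04924887 0.1178    ]
 [0.47218496 0.0511021  0.1178    ]
 [0.58058603 0.04061717 0.1178    ]]
[[0.57962998 0.03990214 0.132     ]]
88 [358.25       192.78409091] [[ 0.53358647 -0.28223613  0.122     ]] 0.12181918925370472
((554.1105346679688, -288.4266357421875), (110.50218963623047, 112.50692749023438), 75.9310073852539)
```

View pics/t3.png

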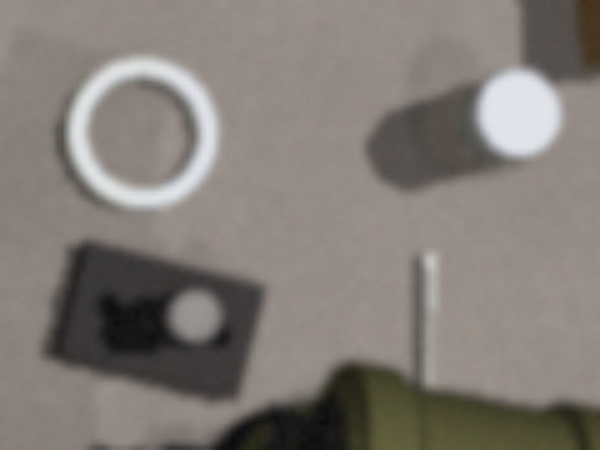

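Run:
```python
from h import *
from station import ctrl,get_state
D=[.5332,-.2816]
q=quat(GAP+np.pi/2)
ctrl.movep([*D,.20],q)
ctrl.movel([*D,.0853],max_speed=.1)
ctrl.pause(.2)
s=get_state();print(s["time"],s["tcp_pos"],s["contact_force"],s["qpos"])
ctrl.close_gripper(40);ctrl.pause(.2)
s=get_state();print(s["time"],s["tcp_pos"],s["width"],s["contact_force"],s["wrist_torque"])
ctrl.movel([*D,.112],max_speed=.08);ctrl.pause(.2)
s=get_state();print(s["time"],s["tcp_pos"],s["width"],s["contact_force"],s["wrist_torque"])
ctrl.movel([*D,.22],max_speed=.15);ctrl.pause(.2)
s=get_state();print(s["time"],s["tcp_pos"],s["width"],s["contact_force"],s["wrist_torque"])
im,_=vision.grab_frame("scene");cv2.imwrite("pics/s3.png",cv2.resize(im[150:310,130:330],None,fx=4,fy=3.7))
```

```text
13.925 [ 0.53342793 -0.2817119   0.08577826] [ 0.40173116 -0.48458552 -0.09575801] [ 0.84249504  0.68755843 -0.65999818  1.73945     0.52181967  0.89629708
 -1.68109625]
14.675 [ 0.53328904 -0.28157502  0.08541327] 0.029288487593732065 [-0.2961132  -0.37717237  1.98932447] [ 0.05037975  0.06680059 -0.0092975 ]
15.3583 [ 0.53285796 -0.28158075  0.11157197] 0.029016289918473038 [ 0.151144    0.06341508 -1.44055577] [-0.03843279  0.00512955  0.00913255]
16.425 [ 0.53274393 -0.28148154  0.21894446] 0.029143589600206826 [-0.40666081  0.44972521 -1.9362291 ] [ 0.00837365 -0.02781483 -0.03117333]
```

View pics/s3.png

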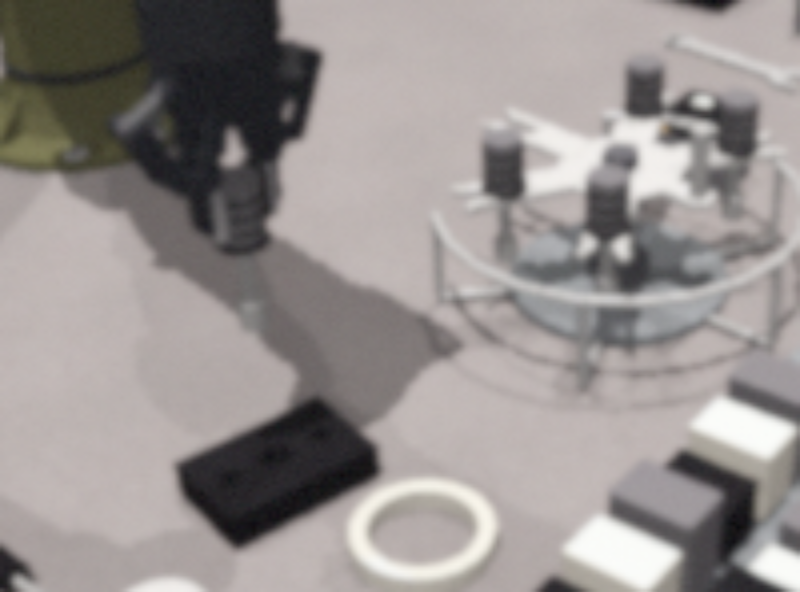

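Run:
```python
from h import *
from station import ctrl,get_state
A=np.array([.5800,.0422]);F=np.radians(174.8)
P=lambda r,z:np.array([A[0]+r*np.cos(F),A[1]+r*np.sin(F),z])
q=quat(GAP+np.pi/2)
ctrl.movep(P(.168,.21),q)
ctrl.movel(P(.168,.1415),max_speed=.1);ctrl.pause(.2)
s=get_state();print(s["time"],s["tcp_pos"],s["width"],s["contact_force"],s["wrist_torque"],s["qpos"])
for r in(.148,.138):
    ctrl.movel(P(r,.1415),max_speed=.06)
ctrl.pause(.2);s=get_state();print(s["time"],s["tcp_pos"],P(r,.1415),s["contact_force"],s["wrist_torque"])
im,_=vision.grab_frame("scene");cv2.imwrite("pics/s4.png",cv2.resize(im[130:270,200:360],None,fx=4.5,fy=4))
im,_=vision.grab_frame("top");cv2.imwrite("pics/t4.png",cv2.resize(im[110:270,160:330],None,fx=4,fy=3.7))
```

```text
18.8583 [0.41306516 0.05744889 0.14199974] 0.029158732881517973 [-0.29865703 -0.22646521 -2.02712735] [ 0.00585417  0.0190401  -0.04864122] [ 0.42225365  0.38942304 -0.84016474  2.14053493  0.41574544  0.77706619
 -2.32286088]
19.8583 [0.44233967 0.05471903 0.14147048] [0.44256795 0.0547073  0.1415    ] [-0.22853345  0.81061269 -0.68419969] [0.02118097 0.00287744 0.04601729]
```

View pics/s4.png

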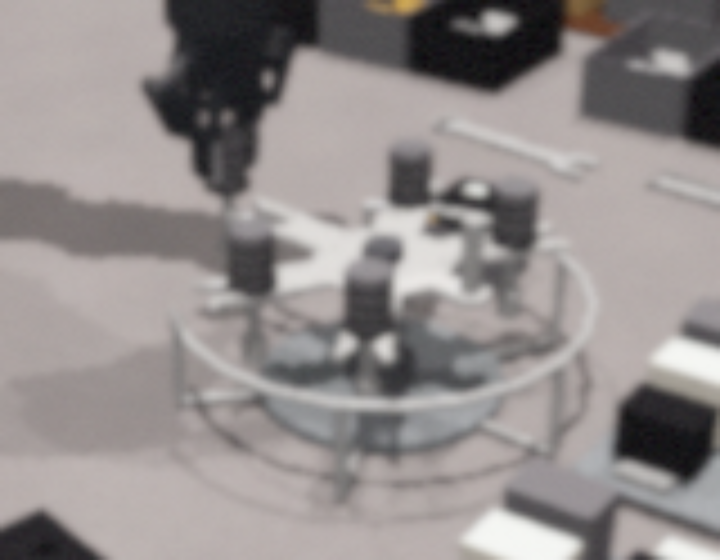

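View pics/t4.png

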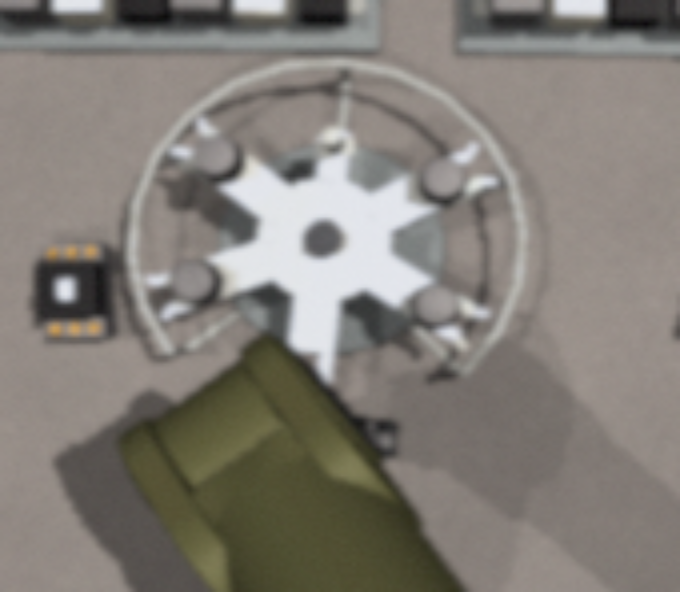

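Run:
```python
from h import *
from station import ctrl,get_state
A=np.array([.5800,.0422]);F=np.radians(174.8)
P=lambda r,z:np.array([A[0]+r*np.cos(F),A[1]+r*np.sin(F),z])
for r in np.arange(.134,.107,-.004):
    ctrl.movel(P(r,.1415),max_speed=.04)
    s=get_state();f=s["contact_force"]; print(round(s["time"],2),round(r,3),(s["tcp_pos"]-P(r,.1415)).round(4),f.round(1),s["wrist_torque"].round(2))
    if np.hypot(f[0],f[1])>9: print("STOP");break
```

```text
20.21 0.134 [0.0003 0.     0.    ] [ 0.5 -0.2 -1.9] [ 0.05 -0.02  0.01]
20.46 0.13 [ 0.0003  0.     -0.    ] [ 0.2 -0.5 -1.3] [-0.   -0.01 -0.02]
20.71 0.126 [ 0.0003  0.     -0.    ] [-1.4  0.3 -2.1] [-0.02  0.04 -0.02]
20.96 0.122 [ 0.0002  0.     -0.    ] [ 0.5  0.3 -1.9] [-0.02  0.01  0.03]
21.21 0.118 [0.0003 0.     0.    ] [-0.3 -0.2 -1.3] [-0.    0.   -0.03]
21.46 0.114 [ 0.0003  0.0001 -0.    ] [ 0.8  0.6 -0.8] [ 0.03 -0.04  0.  ]
21.71 0.11 [ 0.0003 -0.0001 -0.    ] [ 0.2  0.2 -1.4] [-0.05  0.02  0.05]
```

Run:
```python
from h import *
from station import ctrl,get_state
A=np.array([.5800,.0422]);F=np.radians(174.8)
P=lambda r,z:np.array([A[0]+r*np.cos(F),A[1]+r*np.sin(F),z])
for r in np.arange(.108,.0905,-.0015):
    ctrl.movel(P(r,.1415),max_speed=.02)
    s=get_state();f=s["contact_force"]; print(round(s["time"],2),round(r,4),(s["tcp_pos"]-P(r,.1415)).round(4),f.round(1),s["wrist_torque"].round(2))
    if np.hypot(f[0],f[1])>13: print("STOP");break
```

```text
21.96 0.108 [ 0.0001 -0.     -0.    ] [ 0.4  0.6 -0.8] [ 0.01 -0.    0.  ]
22.21 0.1065 [ 0.0001 -0.      0.    ] [ 0.6  0.5 -1. ] [-0.05  0.01  0.01]
22.46 0.105 [ 0.0001 -0.     -0.    ] [-0.2 -1.  -1. ] [ 0.01 -0.04 -0.01]
22.71 0.1035 [-0.0002  0.0002 -0.0001] [-1.3  0.5 -1.9] [ 0.29  0.29 -0.05]
22.96 0.102 [-0.0002  0.0001 -0.0001] [-1.5  1.1 -1. ] [ 0.39  0.53 -0.05]
23.21 0.1005 [-0.0004 -0.0001 -0.0002] [-3.8  0.7 -1.9] [0.31 0.86 0.  ]
23.46 0.099 [ 0.0005 -0.      0.0001] [-3.1  1.6 -2.5] [ 0.24  0.42 -0.01]
23.71 0.0975 [0.0011 0.0001 0.0003] [ 0.7  1.5 -2.9] [ 0.22 -0.25  0.03]
23.96 0.096 [ 0.0006 -0.0001  0.0002] [ 0.9  0.8 -1.5] [ 0.04 -0.32  0.02]
24.21 0.0945 [-0.0001 -0.0002 -0.0001] [-0.8  0.5 -0.8] [ 0.05  0.01 -0.02]
24.46 0.093 [ 0.     -0.0001 -0.    ] [ 0.6 -0.3 -2.1] [ 0.04  0.02 -0.04]
24.71 0.0915 [ 0.0001 -0.     -0.    ] [-0.5  0.3 -2.4] [ 0.03 -0.02 -0.05]
```

Run:
```python
from h import *
from station import ctrl,get_state
A=np.array([.5800,.0422]);F=np.radians(174.8)
P=lambda r,z:np.array([A[0]+r*np.cos(F),A[1]+r*np.sin(F),z])
im,_=vision.grab_frame("scene");cv2.imwrite("pics/s5.png",cv2.resize(im[150:250,210:330],None,fx=6,fy=6))
def fz(n=8):
    o=[]
    for _ in range(n): ctrl.pause(.02);o.append(get_state()["contact_force"])
    return np.mean(o,0)
ctrl.movel(P(.0912,.135),max_speed=.03);b=fz();print("base",b)
z=.135
while z>.1245:
    z-=.0005; ctrl.movel(P(.0912,z),max_speed=.01); f=fz(); s=get_state()
    print(round(s["time"],2),round(z,4),s["tcp_pos"][2].round(5),f.round(2),s["wrist_torque"].round(2))
    if f[2]-b[2]>2.5: print("contact");break
```

```text
base [-0.03950141 -0.00512393 -1.4635481 ]
25.64 0.1345 0.13453 [-0.24  0.1  -1.21] [ 0.01  0.03 -0.04]
26.02 0.134 0.134 [-0.1  -0.05 -1.43] [ 0.03 -0.02 -0.01]
26.41 0.1335 0.1335 [-0.18  0.1  -1.46] [ 0.02  0.   -0.04]
26.79 0.133 0.13301 [ 0.18  0.16 -1.28] [0.   0.05 0.04]
27.18 0.1325 0.13251 [ 0.11 -0.26 -1.59] [-0.04 -0.02  0.  ]
27.56 0.132 0.13202 [-0.21 -0.03 -1.47] [0.05 0.03 0.  ]
27.94 0.1315 0.13149 [-0.27 -0.02 -1.23] [-0.02 -0.01 -0.03]
28.32 0.131 0.13098 [-0.04  0.01 -1.19] [ 0.05  0.02 -0.01]
28.71 0.1305 0.1305 [ 0.08 -0.24 -1.44] [ 0.01  0.03 -0.01]
29.09 0.13 0.13001 [ 0.11  0.35 -1.59] [ 0.05 -0.02 -0.06]
29.48 0.1295 0.12949 [ 0.09  0.19 -1.09] [-0.02 -0.01 -0.  ]
29.86 0.129 0.12899 [ 0.21  0.1  -1.37] [-0.02  0.01  0.02]
30.24 0.1285 0.12863 [-0.8  -0.02  1.55] [-0.04  0.13 -0.02]
contact
```

View pics/s5.png

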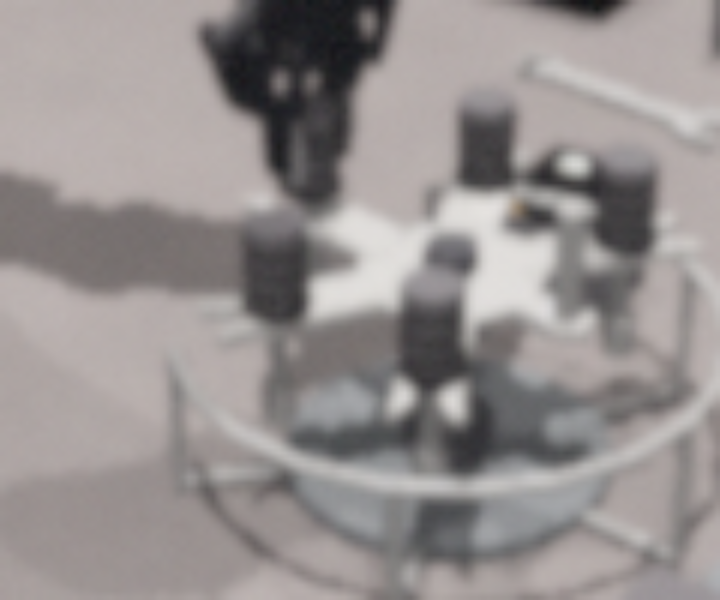

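Run:
```python
from h import *
from station import ctrl,get_state
ctrl.pause(.6)
f=[]
for _ in range(10): ctrl.pause(.02);f.append(get_state()["contact_force"])
print(np.mean(f,0)); 
if np.mean(f,0)[2]>.3:
    ctrl.ungrasp(); ctrl.pause(.3); s=get_state();print(s["time"],s["width"],s["contact_force"])
    im,_=vision.grab_frame("scene");cv2.imwrite("pics/s6.png",cv2.resize(im[150:250,210:330],None,fx=6,fy=6))
    p=s["tcp_pos"];ctrl.movel([p[0],p[1],.26],max_speed=.08)
    ctrl.movep([.45,-.26,.30],quat(GAP+np.pi/2))
    from meas import meas
    meas()
    im,_=vision.grab_frame("scene");cv2.imwrite("pics/s7.png",cv2.resize(im[150:250,210:330],None,fx=6,fy=6))
    im,d=vision.grab_frame("top");cv2.imwrite("pics/t7.png",cv2.resize(im[110:235,160:310],None,fx=5,fy=4.8))
    s=get_state();print(s["time"],s["contact_force"])
```

```text
[-0.93188198 -0.08547429  3.00507879]
31.9 0.08526338837599658 [ 0.84922914 -0.19116538  0.16538875]
[[ 0.6364  0.1099]
 [ 0.6224 -0.0385]
 [ 0.5467  0.1237]
 [ 0.5316 -0.0349]
 [ 0.4904  0.0493]] [np.int32(102), np.int32(4), np.int32(103), np.int32(102), np.int32(101), np.int32(99)]
axis [0.57163186 0.02608863] fork 184.18523196145077 [21.30763399  8.97114217 29.69819775 23.41259515 64.40524499]
35.2417 [-0.13949902  0.3487849   1.04798121]
```

View pics/s7.png

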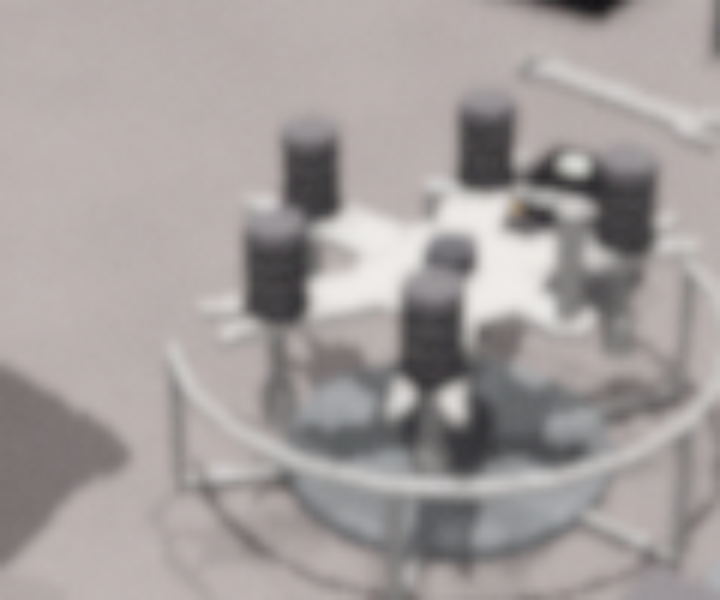

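View pics/t7.png

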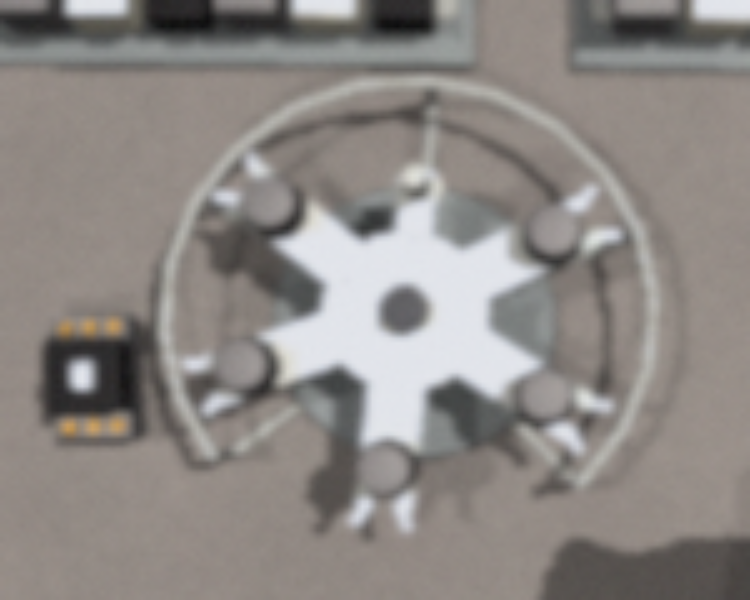

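Run:
```python
from station import ticket,get_state
print(get_state()["time"]);print(ticket.close_job())
```

```text
35.2417
the job is handed in; nothing more can be done
None
```

The nut driver now hangs upright in the empty fork, and I handed the job in at about 35 s of the 72 s allowed. No verdict was reported.

- **Turret:** I pinched the grab pin and led it about 74° counter-clockwise. The camera put the fork at 174.4° and the middle of the gap at 176.1°, so it is about 0.03 rad off square, against a tolerance of 0.08. The robot's own reading was 174.8°. I left it there and did not re-grip the pin to trim it.
- **Insertion:** The driver came straight up out of the block. The shank went in past the catches with about 4 N at a radius of roughly 100 mm, and then slid freely to 91 mm.
- **Lowering:** I went down in 0.5 mm steps until the flange touched. The force on the tool rose by about 4.5 N in all, and I held it for over 0.6 s before letting go. The fork's upper face is at about 118 mm.
- **Last checks:** After release the camera showed the driver upright, with its top level with the other four. It is 90.4 mm from the axis, in line with the fork. The arm was clear of everything and no bystander looked moved in the pictures; I took no position measurements of them.
- **Disagreements:** The axis position from the camera and from the arm differed by about 1.5 mm, within the calibration's accuracy. In the final check the turret fit failed because the newly hung driver counted as a fifth one, so I used the individual driver positions, which had not changed.

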